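# Fit the sanding-drum arbor on the spindle

### The job

Take the drum arbor by its knurled collar out of the wooden block, dip the tip of its shank into the small open steel cup so that it is well below the rim, and lift it out again. Then lower the shank into the bore of the spindle post, turn the collar until one of its hidden keyways drops over the drive pin, and push it fully home against the spring, upright and with the collar flush on the post. Finish while still gripping the collar and holding it down there, for the spring lifts it if you let go; leave the cup where it stands and do not disturb the two sanding sleeves and the wood offcut.

Things in the scene. Friction and masses are not known exactly. Their poses are not given: they have to be found in the camera images.
- arbor: Loose steel drum arbor, 0.18 to 0.29 kg, upright in the wooden block. Knurled collar 44 mm in diameter, 36 mm high; nut and stud above it, to 52 mm over the collar's underside. Below it a round shank, 15 mm in diameter, 45 mm long, the last 8 mm tapering to 8 mm. Origin: on the axis in the plane of the collar's underside; z up along the axis. The collar hides the keyways: see collar_grip.
- shank_tip (a point): Centre of the flat lower end of the arbor's shank, on the axis, 45 mm below the collar's underside.
- collar_grip (a point): Point on the arbor's axis inside the knurled collar, 24 mm above its underside: the height to grip. In the collar's underside, within a closed outer skirt and so unseen, are four equal keyways 90 degrees apart, each 8.4 mm wide and 10 mm deep. Nothing marks their directions; they are found by feel: a turn of at most 90 degrees, either way, brings one over the pin.
- rack: Fixed wooden block, 80 x 80 mm, 52 mm high, with one upright hole 23 mm wide and 50 mm deep in the middle of its top. Origin: centre of its underside, on the table. At the start the arbor's shank stands in the hole and the underside of its collar rests on the block's top.
- cup: Loose small open steel cup, round, upright, 60 mm across the rim, 42 mm high, wall 3 mm, 0.3 kg, standing on the table. Origin: centre of its underside.
- cup_rim (a point): Centre of the cup's mouth, level with the rim, 42 mm above the table. The inner floor is about 37 mm below it.
- spindle: Fixed grey base plate, 120 x 120 mm, 14 mm thick, with an upright round steel post 44 mm in diameter in its middle, flat top 85 mm above the table. An 18 mm bore runs down its axis. One round drive pin, 6 mm in diameter, stands 8 mm above the post's top, centred 14.5 mm from the axis on the body's +x side. Origin: centre of the plate's underside.
- spindle_mouth (a point): Centre of the bore's mouth, in the plane of the post's flat top. The arbor is home when its origin is at this point; with the collar riding on the pin it is 8 mm higher.
- ejector (a joint): Sprung plunger in the bore: 0 m when free, growing as pushed down. The shank's tip meets it when the collar's underside is 16 mm above the post's top; it pushes up with 4 N there, 6 N with the collar riding on the pin (joint 0.008) and 8 N with the collar home (joint 0.016). It lifts the arbor again when let go.
- sleeve_tall: Bystander: brown sanding sleeve, an upright tube 38 mm in diameter and 100 mm high. Origin: centre of its underside. Leave it alone.
- sleeve_wide: Bystander: brown sanding sleeve, an upright tube 68 mm in diameter and 70 mm high. Origin: centre of its underside. Leave it alone.
- offcut: Bystander: flat wood offcut lying on the table, 60 x 130 mm, 19 mm thick. Origin: centre of its underside. Leave it alone.

How it is judged:
By the outcome, as a careful person would: the job done as asked, in the order asked, and still so for the second after the job is handed in, while the arm keeps its last pose, push and grip.
It also fails if it takes over 58 s, if anything falls off the work surface, if the arm or the gripper's body presses on something with over 40 N, if the wrist force passes 120 N, or if a joint passes its speed limit or range.

### The arm

A 6-joint arm with a two-finger parallel gripper is mounted at the origin on the work surface. World frame = base frame: x ahead of the robot, y to its left, z up, the work surface at z = 0. Lengths are in mm, angles in rad, forces in N, time in s.
With the tool pointing down it reaches from about 275 to 750 mm from the base axis. Payload 10.2 kg.
Tool frame: the origin (TCP) lies midway between the tips of the shut fingers; the grasp point (between the pads) lies 19 mm behind it; x points along the fingers, y is the direction in which the jaws open and shut, and the axes are right-handed (so a half turn about x gives the same grasp; the last joint's range is limited). The gripper opens to 85 mm and grips with 20 to 120 N. Pads are 22 mm wide; open, the fingers measure 114 mm over their backs; the gripper's body (76 mm by 85 mm) begins 54 mm behind the grasp point. The pads swing forward as they close: fully open they stand 13 mm farther back than shut.
Start: joints at [-1.49, 0.313, 1.498, -0, 1.331, -0.223], TCP at [157.04, -500.969, 231.294] pointing down, gripper open.
Joint ranges: [-2.94, 2.94], [-0.97, 2.17], [0.19, 2.56], [-1.23, 4.37], [0.02, 3.11], [-2.88, 2.88]. Speed limits (rad/s): [2.39, 2.39, 3.01, 3.14, 3.14, 3.14].

### API

Orientations are given as a unit quaternion [w, x, y, z].
In Python, from rig import sense, capture, get_calibration, finish_job gives the robot as it stands.
- The arm moves only by the tool jog_arm, never from a script. Its argument "increments" is a list of rows, each an object of numbers: "rx", "ry", "rz": the turn, a rotation vector about the tool's x, y, z in rad; "x", "y", "z": the shift along the tool's x, y, z in mm; "hand": the finger opening in mm, from 0 to 85.4. A call has 1 to 5 rows; each row shifts and turns the commanded pose from where the row before left it, along the tool's axes as they then stand; what a row does not reach is not made up. A row lasts 1/8 s, in which the tool goes at most 62.5 mm and 10.7 degrees, less where a joint would pass 70% of its speed; a pose out of reach is approached as far as the arm can. A call with a gripper value outside its range is refused whole. The fingers move at their own pace and stop on an object; "force" is the grip in N (left out, the last holds). Time passes only in rows, so rows that do not move let the fingers close. It gives the time, the measured TCP pose, the force and the opening at its end, in the units of the state.
- sense(): the state, without advancing time (a new reading comes with each control period).
- capture(name): name is "scene" or "top"; returns the picture (384x512x3 uint8, red, green, blue); there is no depth.
- get_calibration(name): a dict with "camera_matrix" (3x3 intrinsics, pixels), "D" ([k1, k2, p1, p2, k3] as OpenCV has them; the pictures are not rectified), "R" (3x3) and "t" (3): a world point X has camera coordinates R X + t. Camera axes: x right, y down, z forward; pixel columns grow to the right and rows downward; lengths in mm; the calibration is good to about 2 mm. A picture is of the moment at which its call begins. get_calibration takes no time and is no camera call.
- finish_job(): hands the job in, once; it reports no verdict.
The state is a dict: "time_s": time; "joints": joint angles; "dq": joint speeds; "tau": joint torques, N m; "eef_pos": TCP position; "ee_rot": TCP orientation; "force": force on the tool from outside, world axes, zero at the start; "wrist_torque": the same for the moment, N m; "grip_width": opening from 0.0 (shut) to 1.0 (fully open).
Only numpy, scipy, OpenCV 4.12 (cv2) and the standard library are available. Lean on these libraries where they do the work, as an engineer would, in place of code of your own. Each camera call takes 0.05 s, during which the arm holds its last target.

## Working session

There is one attempt and no reset: what is moved stays moved. The work goes in short steps, Python scripts to look and compute and a tool call to move; the robot and the scene stay as the last step left them, time stands still between calls to the robot, and variables do not carry over. Pictures are saved under pics/ and viewed, and the job is handed in when it is done.

Besides the shell and the picture viewer there is one more tool, called after "Call:" as name(argument=value, ...), one argument or row to a line, values as JSON. jog_arm: Moves the arm, as the interface text tells. Its arguments: {"type":"object","properties":{"increments":{"type":"array","items":{"type":"object","properties":{"rx":{"type":"number"},"ry":{"type":"number"},"rz":{"type":"number"},"x":{"type":"number"},"y":{"type":"number"},"z":{"type":"number"},"hand":{"type":"number"}}}},"force":{"type":"number"}},"required":["increments"]}

```bash
mkdir -p pics; ls; python3 - <<'E'
from rig import *
import cv2,json
for n in("scene","top"):
    im=capture(n); cv2.imwrite(f"pics/{n}0.png",im[:,:,::-1])
    print(n,get_calibration(n))
print(sense())
E
```

```text
pics
scene {'camera_matrix': array([[366.97193385,   0.        , 256.78811342],
       [  0.        , 366.97193385, 192.83413903],
       [  0.        ,   0.        ,   1.        ]]), 'D': array([0.00315818, 0.        , 0.        , 0.        , 0.        ]), 'R': array([[ 0.37783957,  0.9257181 , -0.01683037],
       [ 0.74539459, -0.31492114, -0.58754708],
       [-0.54920321,  0.20945327, -0.80901493]]), 't': array([-243.5921588 , -427.48396729, 1322.72058147])}
top {'camera_matrix': array([[450.72982807,   0.        , 259.48492043],
       [  0.        , 450.72982807, 197.3679013 ],
       [  0.        ,   0.        ,   1.        ]]), 'D': array([0.05048026, 0.        , 0.        , 0.        , 0.        ]), 'R': array([[ 0.01281329, -0.99983445,  0.01291895],
       [-0.99537593, -0.01398407, -0.09503263],
       [ 0.09519756, -0.01164153, -0.99539033]]), 't': array([-13.66511261, 648.41043853, 980.8613052 ])}
{'time_s': 0.1, 'joints': array([-1.49041652e+00,  3.13392433e-01,  1.49833562e+00,  3.00836029e-05,
        1.33100754e+00, -2.23425800e-01]), 'dq': array([-1.65592537e-03, -1.13168470e-03, -2.42448629e-03,  2.01473329e-03,
       -2.43257895e-04,  2.89067208e-05]), 'tau': array([ 2.64970360e-03, -4.12895608e+01, -2.60142034e+01, -1.37044185e-04,
        3.03419569e-03,  3.31559612e-06]), 'eef_pos': array([ 157.02030428, -500.73765123,  230.8027285 ]), 'ee_rot': array([ 0.10659407,  0.69900385,  0.1073987 , -0.69892549]), 'force': array([-1.15015818,  0.56714891,  0.11566806]), 'wrist_torque': array([-0.02952927, -0.033038  ,  0.07851222]), 'grip_width': 1.0016060521689558}
```

View pics/scene0.png

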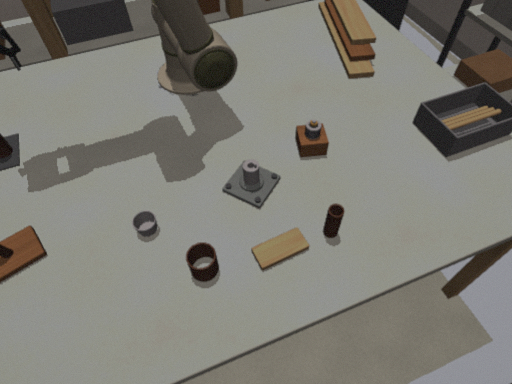

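View pics/top0.png

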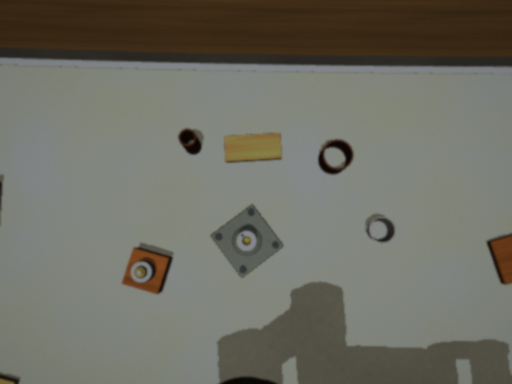

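The scene view shows the cup at about (146,223), the spindle at (251,180) and the arbor in the block at (313,135). In the top view the arbor is near (143,271), the spindle near (247,240) and the cup near (379,229). I'll zoom in for exact positions.

```bash
python3 - <<'E'
import cv2,numpy as np
t=cv2.imread("pics/top0.png"); s=cv2.imread("pics/scene0.png")
def c(im,u,v,h=24,k=8):
    p=im[v-h:v+h,u-h:u+h]; p=cv2.resize(p,None,fx=k,fy=k,interpolation=cv2.INTER_CUBIC)
    p=cv2.convertScaleAbs(p,alpha=1.4)
    for i in range(0,2*h,8):
        cv2.putText(p,str(u-h+i),(i*k,10),0,.35,(0,0,255)); cv2.line(p,(i*k,12),(i*k,18),(0,0,255))
        cv2.putText(p,str(v-h+i),(0,i*k+4),0,.35,(255,0,0))
    return p
A=np.hstack([c(t,145,271,33,6),c(t,247,241,33,6)])
cv2.imwrite("pics/z1.png",A)
B=np.hstack([c(t,380,229),c(s,146,223)])
cv2.imwrite("pics/z2.png",B)
B=np.hstack([c(s,312,137),c(s,251,176)])
cv2.imwrite("pics/z3.png",B)
E
```

```text
(no output)
```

View pics/z1.png

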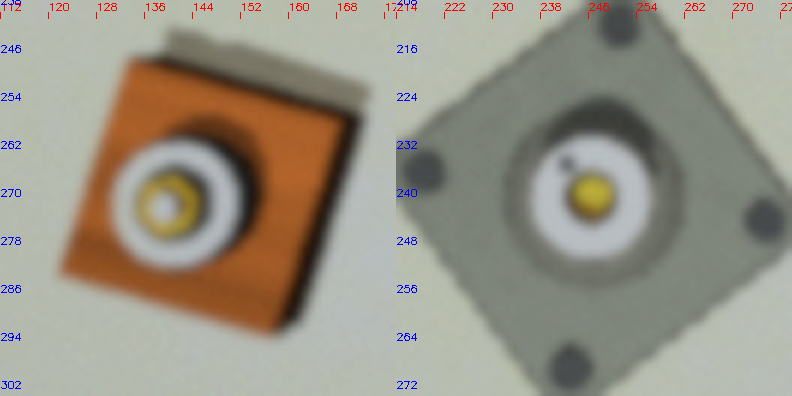

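View pics/z2.png

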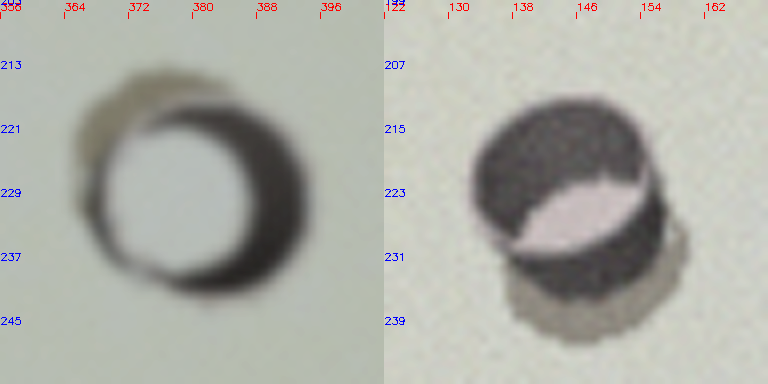

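View pics/z3.png

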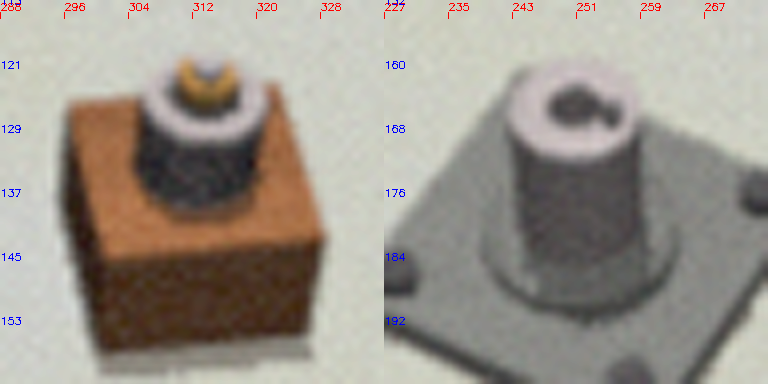

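```bash
cat > h.py <<'E'
import numpy as np,cv2
from rig import get_calibration
C={n:get_calibration(n) for n in("scene","top")}
def proj(n,P):
    c=C[n]; r,_=cv2.Rodrigues(c["R"]); return cv2.projectPoints(np.array(P,float).reshape(-1,3),r,c["t"],c["camera_matrix"],c["D"])[0][:,0]
def back(n,uv,z):
    c=C[n]; p=cv2.undistortPoints(np.array([[uv]],float),c["camera_matrix"],c["D"])[0,0]
    d=c["R"].T@np.array([p[0],p[1],1]); o=-c["R"].T@c["t"]; return o+d*(z-o[2])/d[2]
def circ(x,y,z,r): a=np.linspace(0,2*np.pi,60); return np.c_[x+r*np.cos(a),y+r*np.sin(a),0*a+z]
def crop(im,u,v,h,k,polys,n):
    u=int(u);v=int(v)
    p=cv2.convertScaleAbs(cv2.resize(im[v-h:v+h,u-h:u+h],None,fx=k,fy=k,interpolation=cv2.INTER_CUBIC),alpha=1.4)
    for i,P in enumerate(polys):
        q=(proj(n,P)-[u-h,v-h]+.5)*k
        cv2.polylines(p,[q.round().astype(int)],False,[(0,0,255),(255,0,0),(0,255,0),(255,0,255)][i%4],1)
    return p
E
python3 - <<'E'
from h import *
for n,l in(("top",[("arb",(141.3,271.8),88),("spin",(246.5,240.7),85),("pin",(242.5,235.2),93),("cup",(380.5,229.3),42)]),
 ("scene",[("arb",(313.2,125.5),88),("spin",(250.4,165),85),("pin",(255.2,165.3),93),("cup",(145,220.5),42)])):
    for k,uv,z in l: print(n,k,back(n,uv,z).round(1))
E
```

```text
top arb [485.  238.2  88. ]
top spin [551.4  21.8  85. ]
top pin [562.8  30.2  93. ]
top cup [ 580.5 -272.5   42. ]
scene arb [488.7 236.7  88. ]
scene spin [552.3  21.3  85. ]
scene pin [564.5  30.   93. ]
scene cup [ 583.  -273.8   42. ]
```

```bash
python3 - <<'E'
from h import *
T={n:cv2.imread(f"pics/{n}0.png") for n in C}
for name,(x,y),f in (("arb",(486.5,237.5),lambda x,y:[circ(x,y,88,22),circ(x,y,52,22)]),
  ("spin",(551.8,21.5),lambda x,y:[circ(x,y,85,22),circ(x,y,85,9),circ(x+11.4,y+8.9,93,3)]),
  ("cup",(581.5,-273.2),lambda x,y:[circ(x,y,42,30),circ(x,y,42,27),circ(x,y,0,30)])):
    o=[]
    for n in("top","scene"):
        P=f(x,y); u,v=proj(n,[[x,y,P[0][0,2]]])[0]
        o.append(crop(T[n],u,v,24,8,P,n))
    cv2.imwrite(f"pics/o_{name}.png",np.hstack(o))
E
```

```text
(no output)
```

View pics/o_arb.png

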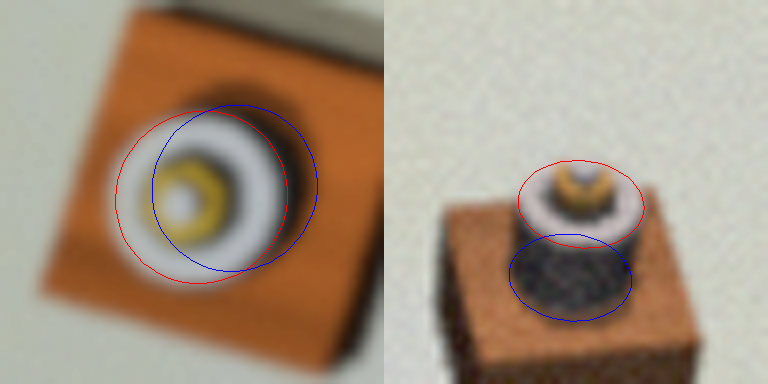

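View pics/o_spin.png

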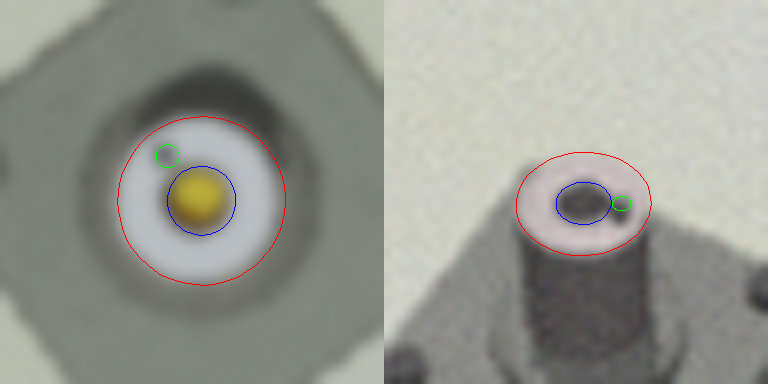

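View pics/o_cup.png

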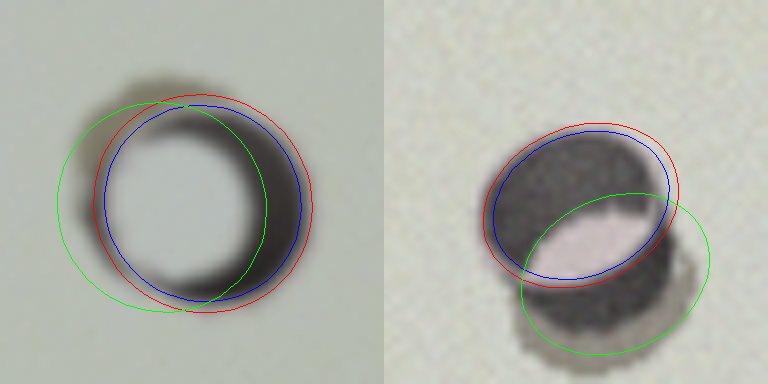

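```bash
cat >> h.py <<'E'
from scipy.spatial.transform import Rotation as Ro
from rig import sense
def st():
    s=sense(); w,x,y,z=s["ee_rot"]; R=Ro.from_quat([x,y,z,w]).as_matrix()
    return s,R
def show(target=None):
    s,R=st(); p=s["eef_pos"]
    print("t",round(s["time_s"],2),"p",p.round(1),"F",s["force"].round(1),"M",s["wrist_torque"].round(2),"w",round(s["grip_width"]*85.4,1),"q",s["joints"].round(2))
    print(R.round(4).tolist(), "yaw y-axis deg",np.degrees(np.arctan2(R[1,1],R[0,1])).round(1))
    # level correction: rotation vec in tool frame to bring x axis to -z
    v=np.cross(R[:,0],[0,0,-1]); print("level rv(tool)",(R.T@v).round(4))
    if target is not None: print("delta tool",(R.T@(np.array(target)-p)).round(1))
E
python3 -c "
from h import *
show([486,237.8,160])"
```

```text
t 0.1 p [ 157.  -500.7  230.8] F [-1.2  0.6  0.1] M [-0.03 -0.03  0.08] w 85.5 q [-1.49  0.31  1.5   0.    1.33 -0.22]
[[-0.0001, 0.2991, -0.9542], [0.0011, -0.9542, -0.2991], [-1.0, -0.0011, -0.0003]] yaw y-axis deg -72.6
level rv(tool) [-0.     -0.0003  0.0011]
delta tool [  71.6 -606.2 -534.8]
```

Call:
jog_arm(
  increments=[
    {"y": -43,"z": -38,"hand": 80},
    {"y": -43,"z": -38},
    {"y": -43,"z": -38},
    {"y": -43,"z": -38},
    {"y": -43,"z": -38},
  ],
  force=60,
)

```text
schema error: expected keys rx, ry, rz, x, y, z, hand
```

Call:
jog_arm(
  increments=[
    {"y": -43,"z": -38},
    {"y": -43,"z": -38},
    {"y": -43,"z": -38},
    {"y": -43,"z": -38},
    {"y": -43,"z": -38},
  ],
)

```text
schema error: expected keys rx, ry, rz, x, y, z, hand
```

Call:
jog_arm(
  increments=[
    {"y": -43,"z": -38},
    {"y": -43,"z": -38},
    {"y": -43,"z": -38},
    {"x": 20},
    {"x": 0},
  ],
)

```text
schema error: expected keys rx, ry, rz, x, y, z, hand
```

```bash
python3 -c "
from h import *
show([486,237.8,120])"
```

```text
t 0.1 p [ 157.  -500.7  230.8] F [-1.2  0.6  0.1] M [-0.03 -0.03  0.08] w 85.5 q [-1.49  0.31  1.5   0.    1.33 -0.22]
[[-0.0001, 0.2991, -0.9542], [0.0011, -0.9542, -0.2991], [-1.0, -0.0011, -0.0003]] yaw y-axis deg -72.6
level rv(tool) [-0.     -0.0003  0.0011]
delta tool [ 111.6 -606.2 -534.8]
```

All keys are required in every row.

Call:
jog_arm(
  increments=[
    {"rx": 0,"ry": 0,"rz": 0,"x": 0,"y": -43,"z": -38,"hand": 80},
    {"rx": 0,"ry": 0,"rz": 0,"x": 0,"y": -43,"z": -38,"hand": 80},
    {"rx": 0,"ry": 0,"rz": 0,"x": 0,"y": -43,"z": -38,"hand": 80},
    {"rx": 0,"ry": 0,"rz": 0,"x": 0,"y": -43,"z": -38,"hand": 80},
    {"rx": 0,"ry": 0,"rz": 0,"x": 0,"y": -43,"z": -38,"hand": 80},
  ],
  force=60,
)

```text
time_s: 0.72
eef_pos: [274.3, -237.2, 231.2]
ee_rot: [0.107, 0.699, 0.107, -0.699]
force: [0.8, -0.3, -0.3]
grip_width: 0.935
```

Call:
jog_arm(
  increments=[
    {"rx": 0,"ry": 0,"rz": 0,"x": 0,"y": -43,"z": -38,"hand": 80},
    {"rx": 0,"ry": 0,"rz": 0,"x": 0,"y": -43,"z": -38,"hand": 80},
    {"rx": 0,"ry": 0,"rz": 0,"x": 0,"y": -43,"z": -38,"hand": 80},
    {"rx": 0,"ry": 0,"rz": 0,"x": 0,"y": -43,"z": -38,"hand": 80},
    {"rx": 0,"ry": 0,"rz": 0,"x": 0,"y": -43,"z": -38,"hand": 80},
  ],
)

```text
time_s: 1.35
eef_pos: [391.4, 25.0, 231.3]
ee_rot: [0.107, 0.699, 0.107, -0.699]
force: [1.1, -0.8, 0.5]
grip_width: 0.934
```

Call:
jog_arm(
  increments=[
    {"rx": 0,"ry": 0,"rz": 0,"x": 0,"y": -43,"z": -38,"hand": 80},
    {"rx": 0,"ry": 0,"rz": 0,"x": 0,"y": -43,"z": -38,"hand": 80},
    {"rx": 0,"ry": 0,"rz": 0,"x": 0,"y": -43,"z": -38,"hand": 80},
    {"rx": 0,"ry": 0,"rz": 0,"x": 30,"y": 0,"z": 0,"hand": 80},
    {"rx": 0,"ry": 0,"rz": 0,"x": 0,"y": 0,"z": 0,"hand": 80},
  ],
)

```text
time_s: 1.98
eef_pos: [460.0, 180.4, 199.5]
ee_rot: [-0.107, -0.697, -0.107, 0.701]
force: [-0.0, 0.1, 0.6]
grip_width: 0.937
```

```bash
python3 -c "
from h import *
show([486,237.8,120])"
```

```text
t 1.98 p [460.  180.4 199.5] F [-0.   0.1  0.6] M [0.06 0.02 0.04] w 80.0 q [ 0.14  0.28  1.63 -0.    1.24  1.4 ]
[[-0.0048, 0.3, -0.9539], [-0.0007, -0.954, -0.3], [-1.0, -0.0008, 0.0048]] yaw y-axis deg -72.5
level rv(tool) [0.     0.0048 0.0008]
delta tool [ 79.3 -46.9 -42.4]
```

Call:
jog_arm(
  increments=[
    {"rx": 0,"ry": 0.004,"rz": 0,"x": 0,"y": -47,"z": -42,"hand": 80},
    {"rx": 0,"ry": 0,"rz": 0,"x": 40,"y": 0,"z": 0,"hand": 80},
    {"rx": 0,"ry": 0,"rz": 0,"x": 39,"y": 0,"z": 0,"hand": 80},
    {"rx": 0,"ry": 0,"rz": 0,"x": 0,"y": 0,"z": 0,"hand": 80},
  ],
)

```text
time_s: 2.48
eef_pos: [486.5, 236.4, 121.4]
ee_rot: [-0.107, -0.699, -0.107, 0.699]
force: [0.4, -0.2, 1.2]
grip_width: 0.935
```

```bash
python3 -c "
from h import *
from rig import capture
show([486,237.8,55])
o=[]
for n in('top','scene'):
    im=capture(n)[:,:,::-1].copy(); u,v=proj(n,[[486,237.8,88]])[0]; o.append(crop(im,u,v,32,6,[circ(486,237.8,88,22)],n))
cv2.imwrite('pics/a1.png',np.hstack(o))
"
```

```text
t 2.48 p [486.5 236.4 121.4] F [ 0.4 -0.2  1.2] M [-0.02 -0.04 -0.04] w 79.9 q [0.24 0.46 1.59 0.   1.09 1.5 ]
[[-0.0002, 0.2982, -0.9545], [0.0002, -0.9545, -0.2982], [-1.0, -0.0003, 0.0001]] yaw y-axis deg -72.6
level rv(tool) [0.     0.0001 0.0003]
delta tool [66.4 -1.4  0. ]
```

View pics/a1.png

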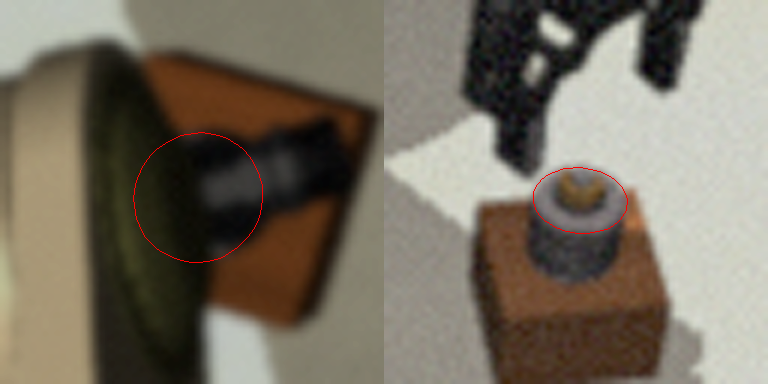

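The scene view shows the open fingers straddling the collar's line, and the arbor is still upright at the estimated position. I'll descend.

Call:
jog_arm(
  increments=[
    {"rx": 0,"ry": 0,"rz": 0,"x": 25,"y": -1,"z": 0,"hand": 80},
    {"rx": 0,"ry": 0,"rz": 0,"x": 25,"y": 0,"z": 0,"hand": 80},
    {"rx": 0,"ry": 0,"rz": 0,"x": 16,"y": 0,"z": 0,"hand": 80},
    {"rx": 0,"ry": 0,"rz": 0,"x": 0,"y": 0,"z": 0,"hand": 80},
  ],
)

```text
time_s: 3.08
eef_pos: [487.5, 238.2, 56.7]
ee_rot: [0.107, 0.7, 0.107, -0.698]
force: [-0.2, 0.5, -0.3]
grip_width: 0.938
```

```bash
python3 -c "
from h import *
show([486,237.8,55])
"
```

```text
t 3.08 p [487.5 238.2  56.7] F [-0.2  0.5 -0.3] M [ 0.05 -0.02  0.03] w 80.1 q [0.24 0.55 1.65 0.   0.94 1.51]
[[0.004, 0.2989, -0.9543], [0.0012, -0.9543, -0.2989], [-1.0, 0.0, -0.0041]] yaw y-axis deg -72.6
level rv(tool) [ 0.     -0.0041 -0.    ]
delta tool [ 1.7 -0.1  1.6]
```

Call:
jog_arm(
  increments=[
    {"rx": 0,"ry": 0,"rz": 0,"x": 0,"y": 0,"z": 0,"hand": 55},
    {"rx": 0,"ry": 0,"rz": 0,"x": 0,"y": 0,"z": 0,"hand": 50},
    {"rx": 0,"ry": 0,"rz": 0,"x": 0,"y": 0,"z": 0,"hand": 46},
    {"rx": 0,"ry": 0,"rz": 0,"x": 0,"y": 0,"z": 0,"hand": 46},
  ],
  force=60,
)

```text
time_s: 3.58
eef_pos: [487.3, 238.3, 56.5]
ee_rot: [0.107, 0.7, 0.107, -0.697]
force: [-0.3, -0.6, -0.4]
grip_width: 0.541
```

```bash
python3 -c "
from h import *
from rig import capture
show([486,237.8,55])
o=[]
for n in('top','scene'):
    im=capture(n)[:,:,::-1].copy(); u,v=proj(n,[[486,237.8,88]])[0]; o.append(crop(im,u,v,32,6,[circ(486,237.8,88,22)],n))
cv2.imwrite('pics/a2.png',np.hstack(o))
"
```

```text
t 3.58 p [487.3 238.3  56.5] F [-0.3 -0.6 -0.4] M [-0.01  0.01 -0.03] w 46.2 q [0.24 0.55 1.65 0.   0.94 1.51]
[[0.0041, 0.2992, -0.9542], [0.0013, -0.9542, -0.2992], [-1.0, 0.0, -0.0043]] yaw y-axis deg -72.6
level rv(tool) [ 0.     -0.0043 -0.    ]
delta tool [1.5 0.1 1.4]
```

View pics/a2.png

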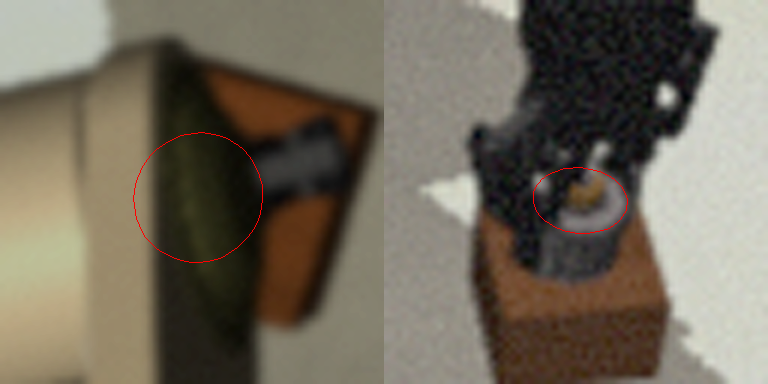

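Call:
jog_arm(
  increments=[
    {"rx": 0,"ry": -0.004,"rz": 0,"x": 1,"y": 0,"z": 1,"hand": 46},
    {"rx": 0,"ry": 0,"rz": 0,"x": 0,"y": 0,"z": 0,"hand": 40},
    {"rx": 0,"ry": 0,"rz": 0,"x": 0,"y": 0,"z": 0,"hand": 40},
    {"rx": 0,"ry": 0,"rz": 0,"x": 0,"y": 0,"z": 0,"hand": 40},
  ],
  force=60,
)

```text
time_s: 4.18
eef_pos: [486.3, 238.0, 55.5]
ee_rot: [0.107, 0.699, 0.107, -0.699]
force: [-2.0, 0.1, 5.8]
grip_width: 0.498
```

```bash
python3 -c "
from h import *
show([486,237.8,55])
"
```

```text
t 4.17 p [486.3 238.   55.5] F [-2.   0.1  5.8] M [ 0.02  0.39 -0.02] w 42.5 q [0.24 0.55 1.65 0.   0.94 1.51]
[[0.0, 0.2992, -0.9542], [0.0001, -0.9542, -0.2992], [-1.0, -0.0, -0.0]] yaw y-axis deg -72.6
level rv(tool) [ 0. -0.  0.]
delta tool [0.5 0.1 0.3]
```

Call:
jog_arm(
  increments=[
    {"rx": 0,"ry": 0,"rz": 0,"x": -4,"y": 0,"z": 0,"hand": 40},
    {"rx": 0,"ry": 0,"rz": 0,"x": -15,"y": 0,"z": 0,"hand": 40},
    {"rx": 0,"ry": 0,"rz": 0,"x": -40,"y": 0,"z": 0,"hand": 40},
    {"rx": 0,"ry": 0,"rz": 0,"x": -40,"y": 0,"z": 0,"hand": 40},
    {"rx": 0,"ry": 0,"rz": 0,"x": -30,"y": 0,"z": 0,"hand": 40},
  ],
  force=80,
)

```text
time_s: 4.8
eef_pos: [486.5, 238.0, 186.8]
ee_rot: [0.107, 0.7, 0.107, -0.698]
force: [0.2, -0.3, -2.1]
grip_width: 0.495
```

Call:
jog_arm(
  increments=[
    {"rx": 0,"ry": 0,"rz": 0,"x": -10,"y": 0,"z": 0,"hand": 40},
    {"rx": 0,"ry": 0,"rz": 0,"x": 0,"y": 0,"z": 0,"hand": 40},
    {"rx": 0,"ry": 0,"rz": 0,"x": 0,"y": 0,"z": 0,"hand": 40},
  ],
)

```text
time_s: 5.18
eef_pos: [485.8, 237.8, 193.0]
ee_rot: [-0.107, -0.698, -0.107, 0.7]
force: [0.1, -0.5, -2.3]
grip_width: 0.497
```

```bash
python3 -c "
from h import *
from rig import capture
show([581.5,-273.5,190])
s,R=st();p=s['eef_pos'];zu=p[2]-3.5
o=[]
for n in('scene','top'):
    im=capture(n)[:,:,::-1].copy(); u,v=proj(n,[[p[0],p[1],zu]])[0]; o.append(crop(im,u,v,32,6,[circ(p[0],p[1],zu,22),circ(p[0],p[1],zu-45,4),circ(p[0],p[1],zu-37,7.5)],n))
cv2.imwrite('pics/a3.png',np.hstack(o))
"
```

```text
t 5.17 p [485.8 237.8 193. ] F [ 0.1 -0.5 -2.3] M [-0.01  0.01  0.  ] w 42.5 q [ 0.24  0.38  1.51 -0.    1.26  1.51]
[[-0.0023, 0.2991, -0.9542], [-0.0006, -0.9542, -0.2991], [-1.0, -0.0001, 0.0024]] yaw y-axis deg -72.6
level rv(tool) [0.     0.0024 0.0001]
delta tool [  3.  516.5  61.6]
```

View pics/a3.png

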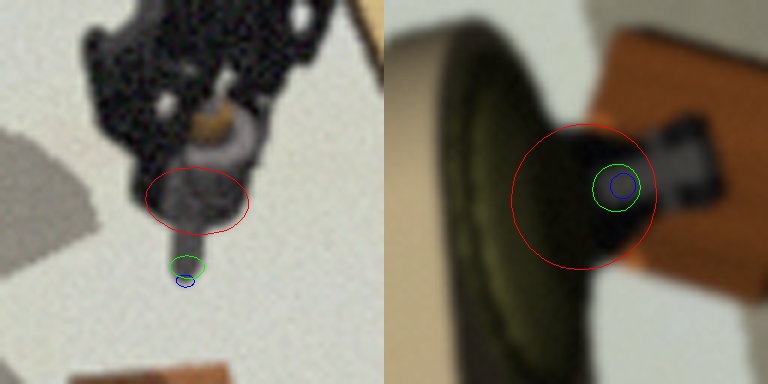

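Call:
jog_arm(
  increments=[
    {"rx": 0,"ry": 0.002,"rz": 0,"x": 0,"y": 30,"z": 4,"hand": 40},
    {"rx": 0,"ry": 0,"rz": 0,"x": 0,"y": 45,"z": 5,"hand": 40},
    {"rx": 0,"ry": 0,"rz": 0,"x": 0,"y": 50,"z": 6,"hand": 40},
    {"rx": 0,"ry": 0,"rz": 0,"x": 0,"y": 50,"z": 6,"hand": 40},
    {"rx": 0,"ry": 0,"rz": 0,"x": 0,"y": 50,"z": 6,"hand": 40},
  ],
)

```text
time_s: 5.9
eef_pos: [527.8, 13.6, 193.7]
ee_rot: [0.107, 0.699, 0.107, -0.699]
force: [0.8, 0.4, -1.9]
grip_width: 0.496
```

Call:
jog_arm(
  increments=[
    {"rx": 0,"ry": 0,"rz": 0,"x": 0,"y": 50,"z": 6,"hand": 40},
    {"rx": 0,"ry": 0,"rz": 0,"x": 0,"y": 50,"z": 6,"hand": 40},
    {"rx": 0,"ry": 0,"rz": 0,"x": 0,"y": 50,"z": 6,"hand": 40},
    {"rx": 0,"ry": 0,"rz": 0,"x": 0,"y": 50,"z": 6,"hand": 40},
    {"rx": 0,"ry": 0,"rz": 0,"x": 0,"y": 45,"z": 5,"hand": 40},
  ],
)

```text
time_s: 6.52
eef_pos: [573.4, -229.0, 193.3]
ee_rot: [0.106, 0.699, 0.107, -0.699]
force: [0.8, -0.0, -3.1]
grip_width: 0.492
```

Call:
jog_arm(
  increments=[
    {"rx": 0,"ry": 0,"rz": 0,"x": 0,"y": 30,"z": 4,"hand": 40},
    {"rx": 0,"ry": 0,"rz": 0,"x": 0,"y": 15,"z": 2,"hand": 40},
    {"rx": 0,"ry": 0,"rz": 0,"x": 0,"y": 0,"z": 0,"hand": 40},
    {"rx": 0,"ry": 0,"rz": 0,"x": 0,"y": 0,"z": 0,"hand": 40},
  ],
)

```text
time_s: 7.02
eef_pos: [581.3, -270.7, 194.2]
ee_rot: [0.107, 0.7, 0.108, -0.698]
force: [-0.2, -0.3, -2.5]
grip_width: 0.495
```

```bash
python3 -c "
from h import *
show([581.5,-273.5,115])
"
```

```text
t 7.03 p [ 581.3 -270.7  194.2] F [-0.2 -0.3 -2.5] M [ 0.04  0.02 -0.04] w 42.3 q [-0.62  0.6   1.16  0.    1.38  0.65]
[[0.0016, 0.3002, -0.9539], [0.0011, -0.9539, -0.3002], [-1.0, -0.0006, -0.0019]] yaw y-axis deg -72.5
level rv(tool) [ 0.     -0.0019  0.0006]
delta tool [79.2  2.7  0.7]
```

Call:
jog_arm(
  increments=[
    {"rx": 0,"ry": -0.002,"rz": 0,"x": 35,"y": 3,"z": 1,"hand": 40},
    {"rx": 0,"ry": 0,"rz": 0,"x": 35,"y": 0,"z": 0,"hand": 40},
    {"rx": 0,"ry": 0,"rz": 0,"x": 15,"y": 0,"z": 0,"hand": 40},
    {"rx": 0,"ry": 0,"rz": 0,"x": 0,"y": 0,"z": 0,"hand": 40},
  ],
)

```text
time_s: 7.52
eef_pos: [581.2, -274.5, 109.1]
ee_rot: [-0.107, -0.699, -0.107, 0.699]
force: [-0.8, 0.2, -1.4]
grip_width: 0.499
```

```bash
python3 -c "
from h import *
from rig import capture
show([581.5,-273.5,64.5])
s,R=st();p=s['eef_pos'];zu=p[2]-3.5
o=[]
for n in('scene','top'):
    im=capture(n)[:,:,::-1].copy(); u,v=proj(n,[[p[0],p[1],zu]])[0]; o.append(crop(im,u,v,32,6,[circ(p[0],p[1],zu,22),circ(p[0],p[1],zu-45,4),circ(p[0],p[1],zu-37,7.5),circ(581.5,-273.5,42,30)],n))
cv2.imwrite('pics/a4.png',np.hstack(o))
"
```

```text
t 7.53 p [ 581.2 -274.5  109.1] F [-0.8  0.2 -1.4] M [-0.02 -0.03 -0.02] w 42.6 q [-0.62  0.68  1.26  0.    1.21  0.64]
[[-0.0007, 0.2999, -0.954], [0.0005, -0.954, -0.2999], [-1.0, -0.0007, 0.0005]] yaw y-axis deg -72.6
level rv(tool) [0.     0.0005 0.0007]
delta tool [44.6 -0.8 -0.6]
```

View pics/a4.png

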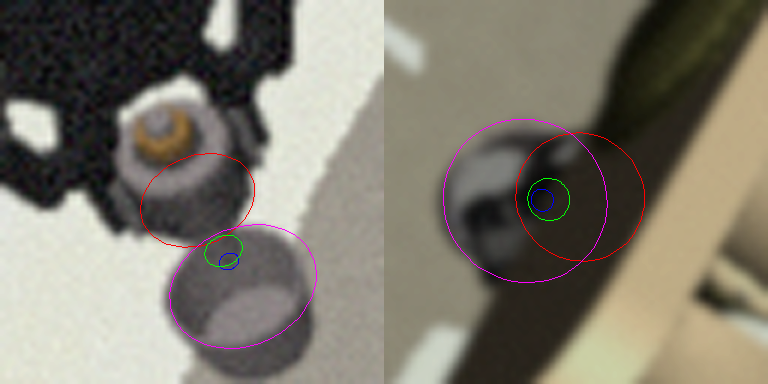

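The scene view puts the shank tip at about (228,261), over the cup mouth, with the cup rim matching the overlay. Dipping.

Call:
jog_arm(
  increments=[
    {"rx": 0,"ry": 0,"rz": 0,"x": 15,"y": 0,"z": 0,"hand": 40},
    {"rx": 0,"ry": 0,"rz": 0,"x": 15,"y": 0,"z": 0,"hand": 40},
    {"rx": 0,"ry": 0,"rz": 0,"x": 15,"y": 0,"z": 0,"hand": 40},
    {"rx": 0,"ry": 0,"rz": 0,"x": 0,"y": 0,"z": 0,"hand": 40},
  ],
)

```text
time_s: 8.12
eef_pos: [580.5, -274.7, 62.4]
ee_rot: [-0.106, -0.698, -0.108, 0.7]
force: [1.0, 0.7, -2.4]
grip_width: 0.492
```

```bash
python3 -c "
from h import *
from rig import capture
show([581.5,-273.5,190])
s,R=st();p=s['eef_pos'];zu=p[2]-3.5
o=[]
for n in('scene','top'):
    im=capture(n)[:,:,::-1].copy(); u,v=proj(n,[[p[0],p[1],zu]])[0]; o.append(crop(im,u,v,32,6,[circ(p[0],p[1],zu,22),circ(p[0],p[1],zu-45,4),circ(581.5,-273.5,42,30)],n))
cv2.imwrite('pics/a5.png',np.hstack(o))
"
```

```text
t 8.12 p [ 580.5 -274.7   62.4] F [ 1.   0.7 -2.4] M [ 0.02 -0.03  0.01] w 42.0 q [-0.62  0.73  1.3  -0.    1.12  0.64]
[[-0.0025, 0.2991, -0.9542], [0.0018, -0.9542, -0.2991], [-1.0, -0.0024, 0.0018]] yaw y-axis deg -72.6
level rv(tool) [-0.      0.0018  0.0024]
delta tool [-127.6   -1.2   -1.1]
```

View pics/a5.png

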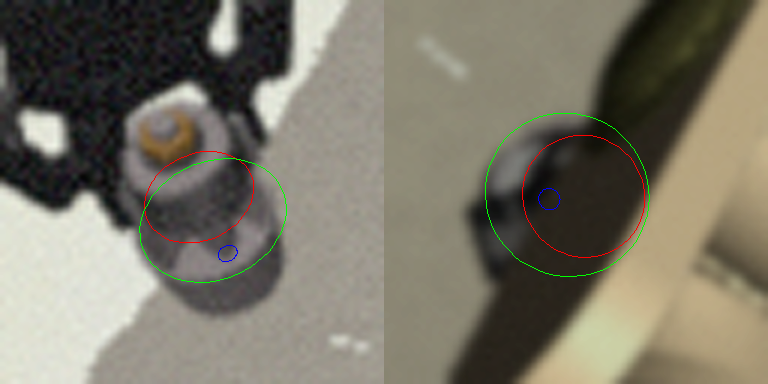

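The tip is inside the cup, about 28 mm below the rim, with no contact force. Lifting out.

Call:
jog_arm(
  increments=[
    {"rx": 0,"ry": 0,"rz": 0,"x": -15,"y": 0,"z": 0,"hand": 40},
    {"rx": 0,"ry": 0,"rz": 0,"x": -40,"y": 0,"z": 0,"hand": 40},
    {"rx": 0,"ry": 0,"rz": 0,"x": -40,"y": 0,"z": 0,"hand": 40},
    {"rx": 0,"ry": 0,"rz": 0,"x": -20,"y": 0,"z": 0,"hand": 40},
    {"rx": 0,"ry": 0,"rz": 0,"x": 0,"y": 0,"z": 0,"hand": 40},
  ],
)

```text
time_s: 8.85
eef_pos: [581.9, -275.6, 182.2]
ee_rot: [0.108, 0.7, 0.106, -0.698]
force: [-0.9, -0.0, -2.8]
grip_width: 0.496
```

```bash
python3 -c "
from h import *
show([551.8,21.5,160])
"
```

```text
t 8.85 p [ 581.9 -275.6  182.2] F [-0.9 -0.  -2.8] M [-0.07 -0.03  0.01] w 42.3 q [-0.62  0.61  1.17  0.    1.35  0.64]
[[0.0042, 0.2992, -0.9542], [-0.0029, -0.9542, -0.2992], [-1.0, 0.0041, -0.0031]] yaw y-axis deg -72.6
level rv(tool) [ 0.     -0.0031 -0.0041]
delta tool [  21.2 -292.5  -60.1]
```

Call:
jog_arm(
  increments=[
    {"rx": 0,"ry": -0.003,"rz": -0.004,"x": 0,"y": -20,"z": -4,"hand": 40},
    {"rx": 0,"ry": 0,"rz": 0,"x": 0,"y": -50,"z": -10,"hand": 40},
    {"rx": 0,"ry": 0,"rz": 0,"x": 0,"y": -55,"z": -12,"hand": 40},
    {"rx": 0,"ry": 0,"rz": 0,"x": 0,"y": -55,"z": -12,"hand": 40},
    {"rx": 0,"ry": 0,"rz": 0,"x": 0,"y": -50,"z": -10,"hand": 40},
  ],
)

```text
time_s: 9.48
eef_pos: [556.9, -38.3, 179.1]
ee_rot: [-0.106, -0.697, -0.109, 0.701]
force: [0.9, 0.3, -3.2]
grip_width: 0.494
```

Call:
jog_arm(
  increments=[
    {"rx": 0,"ry": 0,"rz": 0,"x": 0,"y": -40,"z": -8,"hand": 40},
    {"rx": 0,"ry": 0,"rz": 0,"x": 0,"y": -22,"z": -4,"hand": 40},
    {"rx": 0,"ry": 0,"rz": 0,"x": 10,"y": 0,"z": 0,"hand": 40},
    {"rx": 0,"ry": 0,"rz": 0,"x": 0,"y": 0,"z": 0,"hand": 40},
  ],
)

```text
time_s: 9.98
eef_pos: [550.2, 21.3, 168.6]
ee_rot: [-0.105, -0.697, -0.108, 0.701]
force: [1.3, -0.3, -1.8]
grip_width: 0.493
```

```bash
python3 -c "
from h import *
show([551.8,21.5,150])
"
```

```text
t 9.97 p [550.2  21.3 168.6] F [ 1.3 -0.3 -1.8] M [-0.01 -0.03 -0.01] w 42.1 q [-0.17  0.43  1.5   0.    1.22  1.09]
[[-0.0069, 0.2991, -0.9542], [0.0032, -0.9542, -0.2991], [-1.0, -0.0051, 0.0056]] yaw y-axis deg -72.6
level rv(tool) [-0.      0.0056  0.0051]
delta tool [18.6  0.4 -1.6]
```

Call:
jog_arm(
  increments=[
    {"rx": 0,"ry": 0,"rz": 0,"x": 0,"y": 0,"z": 0,"hand": 40},
    {"rx": 0,"ry": 0,"rz": 0,"x": 0,"y": 0,"z": 0,"hand": 40},
    {"rx": 0,"ry": 0,"rz": 0,"x": 0,"y": 0,"z": 0,"hand": 40},
  ],
)

```text
time_s: 10.35
eef_pos: [551.1, 21.1, 170.2]
ee_rot: [-0.106, -0.698, -0.108, 0.7]
force: [-0.4, 0.1, -3.1]
grip_width: 0.491
```

```bash
python3 -c "
from h import *
from rig import capture
show([551.8,21.5,150])
a=capture('scene');show();b=capture('top')
show([551.8,21.5,150])
"
```

```text
t 10.35 p [551.1  21.1 170.2] F [-0.4  0.1 -3.1] M [ 0.04  0.01 -0.02] w 42.0 q [-0.18  0.43  1.5   0.    1.22  1.09]
[[-0.0039, 0.2986, -0.9544], [0.0029, -0.9544, -0.2986], [-1.0, -0.0039, 0.0029]] yaw y-axis deg -72.6
level rv(tool) [-0.      0.0029  0.0039]
delta tool [20.2 -0.1 -0.8]
t 10.4 p [551.1  21.2 170.2] F [ 0.3 -0.3 -2.4] M [0.02 0.03 0.  ] w 42.2 q [-0.18  0.43  1.5   0.    1.22  1.09]
[[-0.0039, 0.2988, -0.9543], [0.0029, -0.9543, -0.2988], [-1.0, -0.0039, 0.0029]] yaw y-axis deg -72.6
level rv(tool) [0.     0.0029 0.0039]
t 10.45 p [551.1  21.3 170.2] F [ 0.1  0.2 -2.2] M [ 0.03 -0.01 -0.02] w 41.9 q [-0.17  0.43  1.5   0.    1.22  1.09]
[[-0.0039, 0.2989, -0.9543], [0.0029, -0.9543, -0.2989], [-1.0, -0.0039, 0.0028]] yaw y-axis deg -72.6
level rv(tool) [-0.      0.0028  0.0039]
delta tool [20.2  0.1 -0.8]
```

Call:
jog_arm(
  increments=[
    {"rx": 0,"ry": 0.003,"rz": 0.004,"x": 10,"y": 0,"z": -1,"hand": 40},
    {"rx": 0,"ry": 0,"rz": 0,"x": 10,"y": 0,"z": 0,"hand": 40},
    {"rx": 0,"ry": 0,"rz": 0,"x": 0,"y": 0,"z": 0,"hand": 40},
    {"rx": 0,"ry": 0,"rz": 0,"x": 0,"y": 0,"z": 0,"hand": 40},
    {"rx": 0,"ry": 0,"rz": 0,"x": 0,"y": 0,"z": 0,"hand": 40},
  ],
)

```text
time_s: 11.08
eef_pos: [552.1, 21.8, 150.4]
ee_rot: [0.107, 0.699, 0.107, -0.699]
force: [-0.7, -0.8, -1.5]
grip_width: 0.497
```

```bash
python3 -c "
from h import *
from rig import capture
show([551.8,21.5,150])
s,R=st();p=s['eef_pos'];zu=p[2]-3.5
o=[]
for n in('scene','top'):
    im=capture(n)[:,:,::-1].copy(); u,v=proj(n,[[p[0],p[1],zu-30]])[0]
    cv2.imwrite('pics/raw_%s.png'%n,im)
    o.append(crop(im,u,v,32,6,[],n)); o.append(crop(im,u,v,32,6,[circ(p[0],p[1],zu,22),circ(p[0],p[1],zu-45,4),circ(p[0],p[1],zu-37,7.5),circ(551.8,21.5,85,22)],n))
cv2.imwrite('pics/a6.png',np.hstack(o[:2]))
cv2.imwrite('pics/a7.png',np.hstack(o[2:]))
"
```

```text
t 11.07 p [552.1  21.8 150.4] F [-0.7 -0.8 -1.5] M [-0.02 -0.04 -0.03] w 42.4 q [-0.17  0.45  1.53  0.    1.17  1.09]
[[0.0006, 0.2992, -0.9542], [-0.0001, -0.9542, -0.2992], [-1.0, 0.0003, -0.0005]] yaw y-axis deg -72.6
level rv(tool) [ 0.     -0.0005 -0.0003]
delta tool [0.4 0.2 0.4]
```

View pics/a6.png

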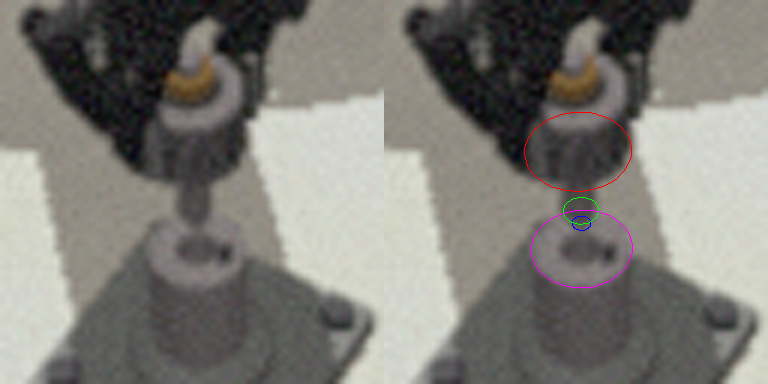

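View pics/a7.png

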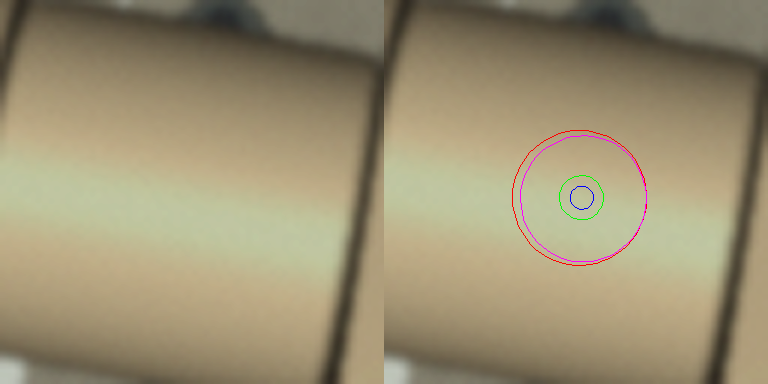

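```bash
python3 -c "
from h import *
im=cv2.imread('pics/raw_scene.png'); x,y,zu=551.7,21.5,150.2-3.5
o=[]
for dx in(0,-3):
  X=x+dx
  u,v=proj('scene',[[x,y,130]])[0]
  o.append(crop(im,u,v,25,8,[circ(X,y,zu+36,22),circ(X,y,zu,22),circ(X,y,zu-45,4),circ(X,y,zu-37,7.5),circ(x,y,85,22),circ(x,y,85,9)],'scene'))
cv2.imwrite('pics/a8.png',np.hstack(o))
"
```

```text
(no output)
```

View pics/a8.png

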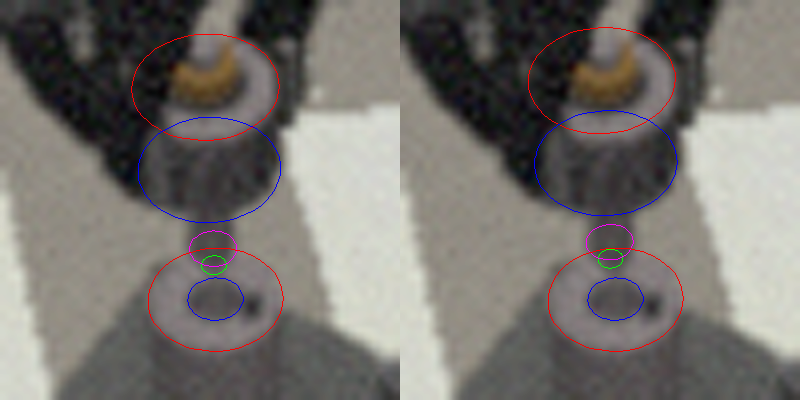

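Call:
jog_arm(
  increments=[
    {"rx": 0,"ry": 0,"rz": 0,"x": 6,"y": 0,"z": -0.5,"hand": 40},
    {"rx": 0,"ry": 0,"rz": 0,"x": 6,"y": 0,"z": 0,"hand": 40},
    {"rx": 0,"ry": 0,"rz": 0,"x": 5,"y": 0,"z": 0,"hand": 40},
    {"rx": 0,"ry": 0,"rz": 0,"x": 2,"y": 0,"z": 0,"hand": 40},
    {"rx": 0,"ry": 0,"rz": 0,"x": 0,"y": 0,"z": 0,"hand": 40},
  ],
)

```text
time_s: 11.8
eef_pos: [552.4, 22.0, 131.0]
ee_rot: [-0.107, -0.699, -0.107, 0.699]
force: [0.2, 0.1, -2.9]
grip_width: 0.493
```

```bash
python3 -c "
from h import *
show([551.8,21.5,96.5])"
```

```text
t 11.8 p [552.4  22.  131. ] F [ 0.2  0.1 -2.9] M [-0.03 -0.02 -0.02] w 42.1 q [-0.17  0.47  1.55 -0.    1.13  1.09]
[[-0.0002, 0.2992, -0.9542], [0.0, -0.9542, -0.2992], [-1.0, -0.0001, 0.0001]] yaw y-axis deg -72.6
level rv(tool) [0.     0.0001 0.0001]
delta tool [34.5  0.2  0.8]
```

Call:
jog_arm(
  increments=[
    {"rx": 0,"ry": 0,"rz": 0,"x": 4,"y": 0,"z": 0,"hand": 40},
    {"rx": 0,"ry": 0,"rz": 0,"x": 4,"y": 0,"z": 0,"hand": 40},
    {"rx": 0,"ry": 0,"rz": 0,"x": 3,"y": 0,"z": 0,"hand": 40},
    {"rx": 0,"ry": 0,"rz": 0,"x": 0,"y": 0,"z": 0,"hand": 40},
    {"rx": 0,"ry": 0,"rz": 0,"x": 0,"y": 0,"z": 0,"hand": 40},
  ],
)

```text
time_s: 12.42
eef_pos: [552.5, 21.9, 120.2]
ee_rot: [0.107, 0.699, 0.107, -0.699]
force: [-0.9, -0.5, -2.4]
grip_width: 0.496
```

```bash
python3 -c "
from h import *
show([551.8,21.5,96.5])"
```

```text
t 12.43 p [552.5  21.9 120.2] F [-0.9 -0.5 -2.4] M [0.01 0.01 0.01] w 42.4 q [-0.17  0.48  1.56 -0.    1.1   1.09]
[[0.0002, 0.2991, -0.9542], [-0.0, -0.9542, -0.2991], [-1.0, 0.0001, -0.0002]] yaw y-axis deg -72.6
level rv(tool) [ 0.     -0.0002 -0.0001]
delta tool [23.7  0.2  0.8]
```

Call:
jog_arm(
  increments=[
    {"rx": 0,"ry": 0,"rz": 0,"x": 4,"y": 0,"z": 0,"hand": 40},
    {"rx": 0,"ry": 0,"rz": 0,"x": 4,"y": 0,"z": 0,"hand": 40},
    {"rx": 0,"ry": 0,"rz": 0,"x": 4,"y": 0,"z": 0,"hand": 40},
    {"rx": 0,"ry": 0,"rz": 0,"x": 0,"y": 0,"z": 0,"hand": 40},
    {"rx": 0,"ry": 0,"rz": 0,"x": 0,"y": 0,"z": 0,"hand": 40},
  ],
)

```text
time_s: 13.05
eef_pos: [552.5, 21.9, 108.2]
ee_rot: [0.107, 0.699, 0.107, -0.699]
force: [-0.2, 0.1, -2.5]
grip_width: 0.496
```

```bash
python3 -c "
from h import *
show([551.8,21.5,96.5])"
```

```text
t 13.05 p [552.5  21.9 108.2] F [-0.2  0.1 -2.5] M [ 0.03 -0.05  0.01] w 42.4 q [-0.17  0.5   1.57 -0.    1.07  1.09]
[[0.0001, 0.2991, -0.9542], [-0.0001, -0.9542, -0.2991], [-1.0, 0.0001, -0.0001]] yaw y-axis deg -72.6
level rv(tool) [ 0.     -0.0001 -0.0001]
delta tool [11.7  0.2  0.8]
```

Call:
jog_arm(
  increments=[
    {"rx": 0,"ry": 0,"rz": 0,"x": 0,"y": 0,"z": -1,"hand": 40},
    {"rx": 0,"ry": 0,"rz": 0,"x": 0,"y": 0,"z": 0,"hand": 40},
    {"rx": 0,"ry": 0,"rz": 0,"x": 0,"y": 0,"z": 0,"hand": 40},
  ],
)

```text
time_s: 13.42
eef_pos: [553.5, 22.3, 108.1]
ee_rot: [0.107, 0.699, 0.107, -0.699]
force: [-0.3, -0.0, -2.8]
grip_width: 0.497
```

Call:
jog_arm(
  increments=[
    {"rx": 0,"ry": 0,"rz": 0,"x": 0,"y": 0,"z": 2,"hand": 40},
    {"rx": 0,"ry": 0,"rz": 0,"x": 0,"y": 0,"z": 0,"hand": 40},
    {"rx": 0,"ry": 0,"rz": 0,"x": 0,"y": 0,"z": 0,"hand": 40},
  ],
)

```text
time_s: 13.8
eef_pos: [551.5, 21.6, 108.1]
ee_rot: [0.107, 0.699, 0.107, -0.699]
force: [1.0, 0.4, -2.1]
grip_width: 0.495
```

Call:
jog_arm(
  increments=[
    {"rx": 0,"ry": 0,"rz": 0,"x": 0,"y": 1,"z": -1,"hand": 40},
    {"rx": 0,"ry": 0,"rz": 0,"x": 0,"y": 0,"z": 0,"hand": 40},
    {"rx": 0,"ry": 0,"rz": 0,"x": 0,"y": 0,"z": 0,"hand": 40},
  ],
)

```text
time_s: 14.18
eef_pos: [552.8, 21.0, 108.1]
ee_rot: [-0.107, -0.699, -0.107, 0.699]
force: [-0.2, 0.4, -2.0]
grip_width: 0.492
```

Call:
jog_arm(
  increments=[
    {"rx": 0,"ry": 0,"rz": 0,"x": 0,"y": -2,"z": 0,"hand": 40},
    {"rx": 0,"ry": 0,"rz": 0,"x": 0,"y": 0,"z": 0,"hand": 40},
    {"rx": 0,"ry": 0,"rz": 0,"x": 0,"y": 0,"z": 0,"hand": 40},
  ],
)

```text
time_s: 14.55
eef_pos: [552.1, 22.9, 108.1]
ee_rot: [-0.107, -0.699, -0.107, 0.699]
force: [0.3, 0.6, -2.5]
grip_width: 0.493
```

```bash
python3 -c "
from h import *
show([551.8,21.5,96.5])"
```

```text
t 14.55 p [552.1  22.9 108.1] F [ 0.3  0.6 -2.5] M [ 0.01 -0.03  0.06] w 42.1 q [-0.17  0.5   1.57  0.    1.07  1.1 ]
[[-0.0, 0.2992, -0.9542], [0.0, -0.9542, -0.2992], [-1.0, -0.0, 0.0]] yaw y-axis deg -72.6
level rv(tool) [0. 0. 0.]
delta tool [11.6  1.3  0.8]
```

Call:
jog_arm(
  increments=[
    {"rx": 0,"ry": 0,"rz": 0,"x": 3,"y": 1,"z": 0,"hand": 40},
    {"rx": 0,"ry": 0,"rz": 0,"x": 3,"y": 0,"z": 0,"hand": 40},
    {"rx": 0,"ry": 0,"rz": 0,"x": 2,"y": 0,"z": 0,"hand": 40},
    {"rx": 0,"ry": 0,"rz": 0,"x": 0,"y": 0,"z": 0,"hand": 40},
    {"rx": 0,"ry": 0,"rz": 0,"x": 0,"y": 0,"z": 0,"hand": 40},
  ],
  force=100,
)

```text
time_s: 15.18
eef_pos: [552.6, 21.9, 100.3]
ee_rot: [0.107, 0.699, 0.107, -0.699]
force: [0.5, -0.2, 2.3]
grip_width: 0.495
```

Call:
jog_arm(
  increments=[
    {"rx": 0,"ry": 0,"rz": 0,"x": 1.5,"y": 0,"z": 0,"hand": 40},
    {"rx": 0,"ry": 0,"rz": 0,"x": 1,"y": 0,"z": 0,"hand": 40},
    {"rx": 0,"ry": 0,"rz": 0,"x": 0,"y": 0,"z": 0,"hand": 40},
  ],
)

```text
time_s: 15.55
eef_pos: [552.6, 21.9, 97.6]
ee_rot: [0.107, 0.699, 0.107, -0.699]
force: [-0.1, -1.7, 2.8]
grip_width: 0.489
```

Call:
jog_arm(
  increments=[
    {"rx": 0,"ry": 0,"rz": 0,"x": 1,"y": 0,"z": 0,"hand": 40},
    {"rx": 0,"ry": 0,"rz": 0,"x": 0,"y": 0,"z": 0,"hand": 40},
    {"rx": 0,"ry": 0,"rz": 0,"x": 0,"y": 0,"z": 0,"hand": 40},
  ],
)

```text
time_s: 15.92
eef_pos: [552.6, 21.9, 96.7]
ee_rot: [0.107, 0.699, 0.107, -0.699]
force: [-0.0, -1.1, 3.2]
grip_width: 0.489
```

```bash
python3 -c "
from h import *
show([551.8,21.5,96.5])"
```

```text
t 15.93 p [552.6  21.9  96.7] F [-0.  -1.1  3.2] M [-0.3  -0.14 -0.03] w 41.7 q [-0.17  0.51  1.58 -0.    1.05  1.09]
[[0.0003, 0.2991, -0.9542], [-0.0001, -0.9542, -0.2991], [-1.0, 0.0002, -0.0003]] yaw y-axis deg -72.6
level rv(tool) [-0.     -0.0003 -0.0002]
delta tool [0.2 0.1 0.9]
```

Call:
jog_arm(
  increments=[
    {"rx": 0,"ry": 0,"rz": 0,"x": 0.6,"y": 0,"z": 0,"hand": 40},
    {"rx": 0,"ry": 0,"rz": 0,"x": 0,"y": 0,"z": 0,"hand": 40},
  ],
)

```text
time_s: 16.18
eef_pos: [552.6, 21.9, 96.4]
ee_rot: [0.107, 0.699, 0.107, -0.699]
force: [-1.5, -1.7, 6.2]
grip_width: 0.488
```

```bash
python3 -c "
from h import *
show([551.8,21.5,96.5])"
```

```text
t 16.18 p [552.6  21.9  96.4] F [-1.5 -1.7  6.2] M [-0.25  0.1  -0.02] w 41.6 q [-0.17  0.51  1.58 -0.    1.05  1.09]
[[0.0005, 0.2991, -0.9542], [-0.0002, -0.9542, -0.2991], [-1.0, 0.0003, -0.0005]] yaw y-axis deg -72.6
level rv(tool) [ 0.     -0.0005 -0.0003]
delta tool [-0.1  0.1  0.9]
```

Call:
jog_arm(
  increments=[
    {"rx": 0,"ry": 0,"rz": 0,"x": 0.6,"y": 0,"z": 0,"hand": 40},
    {"rx": 0,"ry": 0,"rz": 0,"x": 0,"y": 0,"z": 0,"hand": 40},
  ],
)

```text
time_s: 16.42
eef_pos: [552.7, 21.9, 96.1]
ee_rot: [0.107, 0.699, 0.107, -0.699]
force: [-1.4, -1.2, 9.7]
grip_width: 0.49
```

```bash
python3 -c "
from h import *
show([551.8,21.5,96.5])"
```

```text
t 16.43 p [552.7  21.9  96.1] F [-1.4 -1.2  9.7] M [-0.25  0.29  0.02] w 41.9 q [-0.17  0.51  1.58 -0.    1.05  1.09]
[[0.0008, 0.2992, -0.9542], [-0.0002, -0.9542, -0.2992], [-1.0, 0.0004, -0.0007]] yaw y-axis deg -72.6
level rv(tool) [ 0.     -0.0007 -0.0004]
delta tool [-0.4  0.1  1. ]
```

Call:
jog_arm(
  increments=[
    {"rx": -0.05,"ry": 0,"rz": 0,"x": 0,"y": 0,"z": 0,"hand": 40},
    {"rx": -0.05,"ry": 0,"rz": 0,"x": 0,"y": 0,"z": 0,"hand": 40},
  ],
)

```text
time_s: 16.68
eef_pos: [553.1, 21.6, 96.3]
ee_rot: [0.143, 0.693, 0.142, -0.692]
force: [-1.1, -3.4, 9.4]
grip_width: 0.49
```

```bash
python3 -c "
from h import *
show()"
```

```text
t 16.68 p [553.1  21.6  96.3] F [-1.1 -3.4  9.4] M [-0.48 -0.07 -0.05] w 41.8 q [-0.17  0.51  1.58 -0.    1.05  0.99]
[[0.0021, 0.3942, -0.919], [-0.0008, -0.919, -0.3942], [-1.0, 0.0015, -0.0016]] yaw y-axis deg -66.8
level rv(tool) [-0.     -0.0016 -0.0015]
```

Call:
jog_arm(
  increments=[
    {"rx": -0.05,"ry": 0,"rz": 0,"x": 0,"y": 0,"z": 0,"hand": 40},
    {"rx": -0.05,"ry": 0,"rz": 0,"x": 0,"y": 0,"z": 0,"hand": 40},
  ],
)

```text
time_s: 16.92
eef_pos: [553.4, 21.5, 96.4]
ee_rot: [0.177, 0.686, 0.176, -0.684]
force: [1.0, -2.8, 9.0]
grip_width: 0.49
```

```bash
python3 -c "
from h import *
show()"
```

```text
t 16.93 p [553.4  21.5  96.4] F [ 1.  -2.8  9. ] M [-0.46 -0.27 -0.03] w 41.9 q [-0.17  0.51  1.58 -0.    1.05  0.89]
[[0.0028, 0.484, -0.8751], [-0.0008, -0.8751, -0.484], [-1.0, 0.0021, -0.0021]] yaw y-axis deg -61.1
level rv(tool) [ 0.     -0.0021 -0.0021]
```

Call:
jog_arm(
  increments=[
    {"rx": -0.05,"ry": 0,"rz": 0,"x": 0,"y": 0,"z": 0,"hand": 40},
    {"rx": -0.05,"ry": 0,"rz": 0,"x": 0,"y": 0,"z": 0,"hand": 40},
  ],
)

```text
time_s: 17.18
eef_pos: [553.5, 21.6, 96.5]
ee_rot: [0.211, 0.676, 0.21, -0.674]
force: [1.2, -2.8, 9.1]
grip_width: 0.492
```

```bash
python3 -c "
from h import *
show([552.5,21.9,96])"
```

```text
t 17.18 p [553.5  21.6  96.5] F [ 1.2 -2.8  9.1] M [-0.41 -0.35 -0.03] w 42.0 q [-0.17  0.51  1.58 -0.    1.05  0.79]
[[0.0032, 0.5689, -0.8224], [-0.0008, -0.8224, -0.5689], [-1.0, 0.0025, -0.0022]] yaw y-axis deg -55.3
level rv(tool) [ 0.     -0.0022 -0.0025]
delta tool [ 0.5 -0.9  0.6]
```

Call:
jog_arm(
  increments=[
    {"rx": 0,"ry": 0,"rz": 0,"x": 0,"y": 0,"z": 0,"hand": 40},
    {"rx": 0,"ry": 0,"rz": 0,"x": 0,"y": 0,"z": 0,"hand": 40},
  ],
)

```text
time_s: 17.42
eef_pos: [553.5, 21.6, 96.5]
ee_rot: [0.211, 0.676, 0.21, -0.674]
force: [0.7, -1.9, 8.7]
grip_width: 0.488
```

```bash
python3 -c "
from h import *
show([552.5,21.9,96])"
```

```text
t 17.43 p [553.5  21.6  96.5] F [ 0.7 -1.9  8.7] M [-0.39 -0.36  0.03] w 41.7 q [-0.17  0.51  1.58 -0.    1.05  0.79]
[[0.0032, 0.5677, -0.8232], [-0.0008, -0.8232, -0.5677], [-1.0, 0.0025, -0.0022]] yaw y-axis deg -55.4
level rv(tool) [-0.     -0.0022 -0.0025]
delta tool [ 0.5 -0.8  0.6]
```

Call:
jog_arm(
  increments=[
    {"rx": -0.05,"ry": -0.002,"rz": -0.002,"x": 0.3,"y": -0.8,"z": 0.6,"hand": 40},
    {"rx": -0.05,"ry": 0,"rz": 0,"x": 0,"y": 0,"z": 0,"hand": 40},
  ],
)

```text
time_s: 17.68
eef_pos: [553.0, 21.8, 96.4]
ee_rot: [0.245, 0.664, 0.244, -0.663]
force: [2.6, -3.6, 9.4]
grip_width: 0.49
```

```bash
python3 -c "
from h import *
show([552.5,21.9,96])"
```

```text
t 17.68 p [553.   21.8  96.4] F [ 2.6 -3.6  9.4] M [-0.38 -0.59 -0.07] w 41.8 q [-0.17  0.51  1.58 -0.    1.05  0.69]
[[0.0018, 0.6481, -0.7616], [-0.0005, -0.7616, -0.6481], [-1.0, 0.0015, -0.001]] yaw y-axis deg -49.6
level rv(tool) [-0.     -0.001  -0.0015]
delta tool [ 0.4 -0.4  0.3]
```

Call:
jog_arm(
  increments=[
    {"rx": -0.05,"ry": 0,"rz": 0,"x": 0,"y": 0,"z": 0,"hand": 40},
    {"rx": -0.05,"ry": 0,"rz": 0,"x": 0,"y": 0,"z": 0,"hand": 40},
  ],
)

```text
time_s: 17.92
eef_pos: [553.0, 21.8, 96.4]
ee_rot: [0.277, 0.651, 0.277, -0.65]
force: [2.0, -2.4, 9.4]
grip_width: 0.488
```

```bash
python3 -c "
from h import *
show([552.5,21.9,96])"
```

```text
t 17.93 p [553.   21.8  96.4] F [ 2.  -2.4  9.4] M [-0.4  -0.53 -0.09] w 41.7 q [-0.17  0.51  1.58 -0.    1.05  0.59]
[[0.0016, 0.7209, -0.693], [-0.0005, -0.693, -0.7209], [-1.0, 0.0015, -0.0008]] yaw y-axis deg -43.9
level rv(tool) [-0.     -0.0008 -0.0015]
delta tool [ 0.4 -0.4  0.2]
```

Force holds steady at about 9 N, so it is still riding on the pin. I'll keep turning.

Call:
jog_arm(
  increments=[
    {"rx": -0.05,"ry": 0,"rz": -0.001,"x": 0,"y": -0.3,"z": 0.2,"hand": 40},
    {"rx": -0.05,"ry": 0,"rz": 0,"x": 0,"y": 0,"z": 0,"hand": 40},
  ],
)

```text
time_s: 18.18
eef_pos: [552.7, 21.9, 96.4]
ee_rot: [0.309, 0.636, 0.309, -0.636]
force: [2.8, -3.8, 10.0]
grip_width: 0.487
```

Call:
jog_arm(
  increments=[
    {"rx": -0.05,"ry": 0,"rz": 0,"x": 0,"y": 0,"z": 0,"hand": 40},
    {"rx": -0.05,"ry": 0,"rz": 0,"x": 0,"y": 0,"z": 0,"hand": 40},
  ],
)

```text
time_s: 18.42
eef_pos: [552.6, 21.8, 96.4]
ee_rot: [0.341, 0.62, 0.34, -0.619]
force: [2.4, -2.8, 10.2]
grip_width: 0.489
```

```bash
python3 -c "
from h import *
show([552.5,21.9,96])"
```

```text
t 18.43 p [552.6  21.8  96.4] F [ 2.4 -2.8 10.2] M [-0.48 -0.58 -0.07] w 41.8 q [-0.17  0.51  1.58  0.    1.05  0.39]
[[0.0009, 0.8442, -0.536], [0.0002, -0.536, -0.8442], [-1.0, 0.0006, -0.0006]] yaw y-axis deg -32.4
level rv(tool) [ 0.     -0.0006 -0.0006]
delta tool [ 0.4 -0.1  0. ]
```

Call:
jog_arm(
  increments=[
    {"rx": -0.05,"ry": 0,"rz": 0,"x": 0,"y": 0,"z": 0,"hand": 40},
    {"rx": -0.05,"ry": 0,"rz": 0,"x": 0,"y": 0,"z": 0,"hand": 40},
  ],
)

```text
time_s: 18.68
eef_pos: [552.6, 21.8, 96.5]
ee_rot: [0.371, 0.602, 0.371, -0.602]
force: [1.9, -3.0, 10.8]
grip_width: 0.489
```

Call:
jog_arm(
  increments=[
    {"rx": -0.05,"ry": 0,"rz": 0,"x": 0,"y": 0,"z": 0,"hand": 40},
    {"rx": -0.05,"ry": 0,"rz": 0,"x": 0,"y": 0,"z": 0,"hand": 40},
  ],
)

```text
time_s: 18.92
eef_pos: [552.6, 21.8, 96.5]
ee_rot: [0.401, 0.583, 0.401, -0.582]
force: [2.3, -2.7, 9.8]
grip_width: 0.491
```

```bash
python3 -c "
from h import *
show([552.5,21.9,96])"
```

```text
t 18.93 p [552.6  21.8  96.5] F [ 2.3 -2.7  9.8] M [-0.47 -0.46 -0.08] w 41.9 q [-0.17  0.51  1.58  0.    1.05  0.19]
[[0.0008, 0.9339, -0.3576], [0.0001, -0.3576, -0.9339], [-1.0, 0.0007, -0.0004]] yaw y-axis deg -21.0
level rv(tool) [ 0.     -0.0004 -0.0007]
delta tool [ 0.5 -0.1 -0. ]
```

Call:
jog_arm(
  increments=[
    {"rx": -0.05,"ry": 0,"rz": 0,"x": 0,"y": 0,"z": 0,"hand": 40},
    {"rx": -0.05,"ry": 0,"rz": 0,"x": 0,"y": 0,"z": 0,"hand": 40},
  ],
)

```text
time_s: 19.18
eef_pos: [552.6, 21.9, 96.4]
ee_rot: [0.429, 0.562, 0.429, -0.562]
force: [2.4, -2.1, 9.6]
grip_width: 0.49
```

Call:
jog_arm(
  increments=[
    {"rx": -0.05,"ry": 0,"rz": 0,"x": 0,"y": 0,"z": 0,"hand": 40},
    {"rx": -0.05,"ry": 0,"rz": 0,"x": 0,"y": 0,"z": 0,"hand": 40},
  ],
)

```text
time_s: 19.42
eef_pos: [552.4, 22.0, 96.2]
ee_rot: [0.457, 0.54, 0.457, -0.539]
force: [3.2, -2.6, 7.9]
grip_width: 0.492
```

```bash
python3 -c "
from h import *
show([552.5,21.9,96])"
```

```text
t 19.43 p [552.4  22.   96.2] F [ 3.2 -2.6  7.9] M [-0.33 -0.51 -0.09] w 42.0 q [-0.17  0.51  1.58  0.    1.05 -0.01]
[[0.0003, 0.9863, -0.1649], [0.0004, -0.1649, -0.9863], [-1.0, 0.0002, -0.0005]] yaw y-axis deg -9.5
level rv(tool) [-0.     -0.0005 -0.0002]
delta tool [0.2 0.1 0. ]
```

Call:
jog_arm(
  increments=[
    {"rx": -0.04,"ry": 0,"rz": 0,"x": 0,"y": 0,"z": 0,"hand": 40},
    {"rx": 0,"ry": 0,"rz": 0,"x": 0,"y": 0,"z": 0,"hand": 40},
  ],
)

```text
time_s: 19.68
eef_pos: [552.2, 22.1, 95.9]
ee_rot: [0.467, 0.531, 0.468, -0.531]
force: [2.8, -1.2, 6.4]
grip_width: 0.489
```

Call:
jog_arm(
  increments=[
    {"rx": -0.04,"ry": 0,"rz": 0,"x": 0,"y": 0,"z": 0,"hand": 40},
    {"rx": 0,"ry": 0,"rz": 0,"x": 0,"y": 0,"z": 0,"hand": 40},
  ],
)

```text
time_s: 19.92
eef_pos: [551.7, 22.3, 95.3]
ee_rot: [-0.477, -0.521, -0.478, 0.522]
force: [3.0, -0.6, 3.2]
grip_width: 0.492
```

```bash
python3 -c "
from h import *
show([552.5,21.9,96])"
```

```text
t 19.93 p [551.7  22.3  95.3] F [ 3.  -0.6  3.2] M [-0.16 -0.69  0.02] w 42.1 q [-0.17  0.51  1.58  0.    1.05 -0.09]
[[-0.0019, 0.9962, -0.0873], [0.0011, -0.0873, -0.9962], [-1.0, -0.002, -0.0009]] yaw y-axis deg -5.0
level rv(tool) [ 0.     -0.0009  0.002 ]
delta tool [-0.7  0.8  0.3]
```

The collar dropped and the pin reaction vanished, leaving only spring minus weight, so a keyway has engaged. I'll push down gently.

Call:
jog_arm(
  increments=[
    {"rx": -0.02,"ry": -0.001,"rz": 0.002,"x": 0.7,"y": 0.8,"z": 0.3,"hand": 40},
    {"rx": 0,"ry": 0,"rz": 0,"x": 0.5,"y": 0,"z": 0,"hand": 40},
    {"rx": 0,"ry": 0,"rz": 0,"x": 0,"y": 0,"z": 0,"hand": 40},
  ],
)

```text
time_s: 20.3
eef_pos: [551.8, 22.1, 93.8]
ee_rot: [-0.482, -0.516, -0.483, 0.517]
force: [0.8, 1.2, 4.0]
grip_width: 0.488
```

```bash
python3 -c "
from h import *
show([552.5,21.9,88.5])"
```

```text
t 20.3 p [551.8  22.1  93.8] F [0.8 1.2 4. ] M [ 0.1  -0.11 -0.05] w 41.7 q [-0.17  0.52  1.58 -0.    1.04 -0.1 ]
[[-0.002, 0.9977, -0.0672], [0.0002, -0.0672, -0.9977], [-1.0, -0.002, -0.0001]] yaw y-axis deg -3.9
level rv(tool) [-0.     -0.0001  0.002 ]
delta tool [5.3 0.7 0.1]
```

Call:
jog_arm(
  increments=[
    {"rx": -0.02,"ry": 0,"rz": 0.002,"x": 1.5,"y": 0.3,"z": 0,"hand": 40},
    {"rx": 0,"ry": 0,"rz": 0,"x": 1.5,"y": 0,"z": 0,"hand": 40},
    {"rx": 0,"ry": 0,"rz": 0,"x": 0,"y": 0,"z": 0,"hand": 40},
  ],
)

```text
time_s: 20.68
eef_pos: [551.9, 22.0, 90.7]
ee_rot: [-0.488, -0.511, -0.488, 0.512]
force: [-1.6, -0.3, 5.4]
grip_width: 0.496
```

```bash
python3 -c "
from h import *
show([552.5,21.9,88.5])"
```

```text
t 20.68 p [551.9  22.   90.7] F [-1.6 -0.3  5.4] M [ 0.15  0.39 -0.1 ] w 42.3 q [-0.17  0.52  1.59 -0.    1.04 -0.13]
[[-0.0006, 0.9989, -0.047], [0.0001, -0.047, -0.9989], [-1.0, -0.0006, -0.0]] yaw y-axis deg -2.7
level rv(tool) [ 0.     -0.      0.0006]
delta tool [2.2 0.6 0.1]
```

Call:
jog_arm(
  increments=[
    {"rx": 0,"ry": 0,"rz": 0,"x": 1,"y": 0,"z": 0,"hand": 40},
    {"rx": 0,"ry": 0,"rz": 0,"x": 1,"y": 0,"z": 0,"hand": 40},
    {"rx": 0,"ry": 0,"rz": 0,"x": 0.5,"y": 0,"z": 0,"hand": 40},
    {"rx": 0,"ry": 0,"rz": 0,"x": 0,"y": 0,"z": 0,"hand": 40},
  ],
)

```text
time_s: 21.18
eef_pos: [551.9, 22.0, 88.7]
ee_rot: [-0.488, -0.512, -0.488, 0.512]
force: [-3.6, 0.3, 9.0]
grip_width: 0.493
```

```bash
python3 -c "
from h import *
show([552.5,21.9,88.5])"
```

```text
t 21.18 p [551.9  22.   88.7] F [-3.6  0.3  9. ] M [ 0.23  0.7  -0.04] w 42.1 q [-0.17  0.52  1.59 -0.    1.03 -0.13]
[[-0.0003, 0.9989, -0.047], [-0.0, -0.047, -0.9989], [-1.0, -0.0003, 0.0001]] yaw y-axis deg -2.7
level rv(tool) [-0.      0.0001  0.0003]
delta tool [0.2 0.6 0.1]
```

Call:
jog_arm(
  increments=[
    {"rx": 0,"ry": 0,"rz": 0,"x": 0.6,"y": -0.4,"z": 0,"hand": 40},
    {"rx": 0,"ry": 0,"rz": 0,"x": 0.6,"y": 0,"z": 0,"hand": 40},
    {"rx": 0,"ry": 0,"rz": 0,"x": 0,"y": 0,"z": 0,"hand": 40},
  ],
)

```text
time_s: 21.55
eef_pos: [551.9, 22.1, 88.6]
ee_rot: [0.488, 0.512, 0.488, -0.511]
force: [-5.3, 1.8, 18.4]
grip_width: 0.495
```

```bash
python3 -c "
from h import *
from rig import capture
show([552.5,21.9,88.5])
s,R=st();p=s['eef_pos']
o=[]
for n in('scene','top'):
    im=capture(n)[:,:,::-1].copy(); u,v=proj(n,[[551.8,21.5,95]])[0]
    o.append(crop(im,u,v,25,8,[],n)); o.append(crop(im,u,v,25,8,[circ(551.8,21.5,85,22),circ(551.8,21.5,121,22)],n))
cv2.imwrite('pics/b1.png',np.hstack(o[:2]))
"
```

```text
t 21.55 p [551.9  22.1  88.6] F [-5.3  1.8 18.4] M [0.31 1.15 0.03] w 42.3 q [-0.17  0.52  1.59 -0.    1.03 -0.13]
[[0.001, 0.9989, -0.0468], [-0.0003, -0.0468, -0.9989], [-1.0, 0.001, 0.0002]] yaw y-axis deg -2.7
level rv(tool) [-0.      0.0002 -0.001 ]
delta tool [0.1 0.6 0.1]
```

View pics/b1.png

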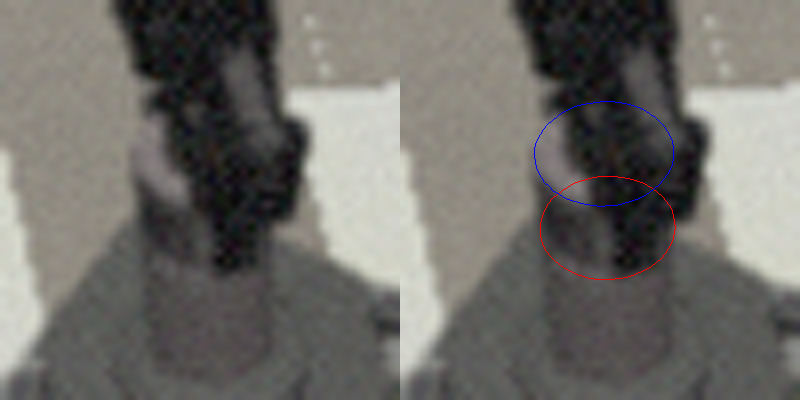

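Call:
jog_arm(
  increments=[
    {"rx": 0,"ry": 0,"rz": -0.001,"x": 0,"y": -0.4,"z": 0,"hand": 40},
    {"rx": 0,"ry": 0,"rz": 0,"x": 0,"y": 0,"z": 0,"hand": 40},
  ],
)

```text
time_s: 21.9
eef_pos: [551.9, 22.0, 88.7]
ee_rot: [0.488, 0.512, 0.488, -0.511]
force: [-3.2, 2.2, 16.1]
grip_width: 0.486
```

```bash
python3 -c "
from h import *
show([552.5,21.9,88.5])"
```

```text
t 21.9 p [551.9  22.   88.7] F [-3.2  2.2 16.1] M [ 0.33  0.84 -0.04] w 41.5 q [-0.17  0.52  1.59 -0.    1.03 -0.13]
[[0.0012, 0.9989, -0.0469], [-0.0003, -0.0469, -0.9989], [-1.0, 0.0012, 0.0002]] yaw y-axis deg -2.7
level rv(tool) [-0.      0.0002 -0.0012]
delta tool [0.2 0.6 0.1]
```

```bash
python3 -c "
from h import *
u,v=[int(a) for a in proj('scene',[[551.8,21.5,95]])[0]]
for x in(574,580):
  for z in(80,85,88,92,96): print(x,z,((proj('scene',[[x,20.5,z]])[0]-[u-25,v-25]+.5)*8).round())
"
```

```text
574 80 [230. 286.]
574 85 [230. 276.]
574 88 [230. 270.]
574 92 [229. 262.]
574 96 [229. 254.]
580 80 [237. 299.]
580 85 [237. 290.]
580 88 [237. 284.]
580 92 [236. 276.]
580 96 [236. 268.]
```

Call:
jog_arm(
  increments=[
    {"rx": 0,"ry": 0,"rz": 0,"x": 0.2,"y": 0,"z": 0,"hand": 40},
    {"rx": 0,"ry": 0,"rz": 0,"x": 0,"y": 0,"z": 0,"hand": 40},
    {"rx": 0,"ry": 0,"rz": 0,"x": 0,"y": 0,"z": 0,"hand": 40},
    {"rx": 0,"ry": 0,"rz": 0,"x": 0,"y": 0,"z": 0,"hand": 40},
  ],
)

```text
time_s: 22.4
eef_pos: [551.9, 22.0, 88.6]
ee_rot: [0.489, 0.512, 0.488, -0.511]
force: [-3.9, 1.9, 17.7]
grip_width: 0.495
```

```bash
python3 -c "
from h import *
from rig import capture
im=capture('scene')[:,:,::-1]; cv2.imwrite('pics/fin.png',im)
show([552.5,21.9,88.5])"
```

```text
t 22.45 p [551.9  22.   88.6] F [-3.8  1.8 17.4] M [0.37 0.94 0.02] w 41.7 q [-0.17  0.52  1.59 -0.    1.03 -0.13]
[[0.0012, 0.9989, -0.0469], [-0.0003, -0.0469, -0.9989], [-1.0, 0.0012, 0.0003]] yaw y-axis deg -2.7
level rv(tool) [-0.      0.0003 -0.0012]
delta tool [0.1 0.6 0.1]
```

View pics/fin.png

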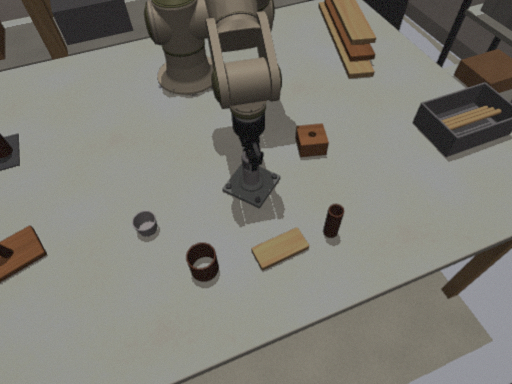

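The final picture shows the block empty and the cup still at (146,223). The sleeves at (203,262) and (334,221) and the offcut at (281,248) have not moved, and the arbor is seated on the post at (251,165). Handing in.

```bash
python3 -c "
from rig import finish_job
print(finish_job())"
```

```text
the job is handed in; nothing more can be done
None
```

The job is handed in at about 22.5 s: the arbor is home on the spindle post, still gripped at 100 N and held down. I took it out of the block by the collar and dipped the tip about 28 mm below the cup rim, with no contact felt. I then lowered the shank into the bore and turned the collar about 70° until a keyway dropped over the pin.

**Checks that agreed:**
- **Seating:** the tool height fell about 8 mm from riding on the pin (96.4–96.7 mm) to a firm stop at 88.6 mm. That puts the collar's underside at about z = 85 mm, level with the post's top.
- **Hold-down and tilt:** the upward force was about 17 N, against roughly 5.5 N of spring less the arbor's weight. The tool's tilt was about 0.07°.
- **Bystanders:** in the last picture the cup, both sleeves and the offcut stood where they began.

**What I could not confirm:**
- **Side load:** a residual force of about 4 N and a moment of about 1 N·m stayed at the end. I put this down to friction under the push and did not remove it.
- **Flushness:** I judged it from height and force alone, since the fingers hid the collar-to-post joint in the pictures.

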